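# Clean out the sediment trap

### The job

Clean out the sediment trap: first clear the black rubber offcuts off its flat cover into the scrap bin while the cover is still shut, then swivel the cover right aside around its pivot screw so that the trap is completely uncovered, and put every lump of scale lying inside into the bin as well. Finally swivel the cover fully shut again, and leave the bin upright and the other things on the counter where they are.

Things in the scene. Friction and masses are not known exactly. Their poses are not given: they have to be found in the camera images.
- trap_floor (a point): Centre of the inner floor of the sediment trap: a dark steel box fixed to the counter, 150 mm (its x) by 250 mm (its y) outside, 55 mm high, open at the top, walls and floor 10 mm thick (inner space 130 x 230 x 45 mm); this point is 10 mm above the counter. x runs across the trap away from the robot, y to the left, z up. A short pipe flange sticks out 40 mm from its far (+x) side.
- pivot (a point): Pivot screw of the cover, brass, near the trap's far left corner: 65 mm in x and 115 mm in y from the trap's centre, 64 mm above the counter (top face of the cover; the screw head stands 6 mm higher). The axis is vertical.
- cover (a joint): Angle of the flat steel cover about the pivot screw, rad: 0 is closed, where the cover lies exactly over the trap against a stop; it grows as the cover swivels clockwise seen from above, that is, its front edge moves to the left; stop at 1.8. It turns stiffly (friction 0.25 N m) and stays where it is left. The cover is 150 x 250 mm, 8 mm thick, underside 56 mm and top face 64 mm above the counter. The trap is completely uncovered from 1.5 on.
- cover_post (a point): Middle of the upright round steel post on a tab at the cover's front edge, 18 mm across, 40 mm high, standing from 64 to 104 mm above the counter; this point is 84 mm above the counter. 201 mm from the pivot axis; closed, it is 100 mm in front (-x of the trap) of the trap's centre.
- bin: Open aluminium scrap bin, loose, 220 (x) x 160 (y) x 90 mm high outside, walls and floor 5 mm, 0.8 kg, on the counter to the right of the trap; origin at the centre of its underside, z up.
- offcut0_mid (a point): Centre of a black hard rubber seal offcut, a block 62 (x) x 30 (y) x 28 mm (z), about 70 g, lying at the start on top of the cover, if present (2 or 3 of the three are).
- offcut1_mid (a point): Centre of a black hard rubber seal offcut, a block 62 (x) x 30 (y) x 28 mm (z), about 70 g, lying at the start on top of the cover, if present (2 or 3 of the three are).
- offcut2_mid (a point): Centre of a black hard rubber seal offcut, a block 62 (x) x 30 (y) x 28 mm (z), about 70 g, lying at the start on top of the cover, if present (2 or 3 of the three are).
- lump0_mid (a point): Centre of a brown hard lump of pipe scale, roughly a block 62 (x) x 30 (y) x 28 mm (z), about 70 g, lying at the start inside the trap under the cover, if present (2 or 3 of the three are).
- lump1_mid (a point): Centre of a brown hard lump of pipe scale, roughly a block 62 (x) x 30 (y) x 28 mm (z), about 70 g, lying at the start inside the trap under the cover, if present (2 or 3 of the three are).
- lump2_mid (a point): Centre of a brown hard lump of pipe scale, roughly a block 62 (x) x 30 (y) x 28 mm (z), about 70 g, lying at the start inside the trap under the cover, if present (2 or 3 of the three are).
- spanner: Bystander: steel spanner, 200 mm long, about 10 mm thick, lying at the back right; origin at its underside.
- key: Bystander: iron T-shaped gauge key, 127 x 60 x 12 mm, lying on the counter to the left of the trap, lower than the cover; origin at its underside.
- handwheel: Bystander: loose brass hand wheel, 106 mm across, 30 mm high at its hub; origin at its underside.
- cap: Bystander: green rubber sealing cap, 72 mm across, 34 mm high; origin at its underside.
- gauge: Bystander: loose round dial gauge lying face up, 80 mm across, 29 mm high, a brass stem on one side; origin at its underside.
- fluid: Bystander: bottle, 64 mm across, 170 mm high, standing at the left; origin at its underside.

How it is judged:
On the way, in this order (a step that is already met when the one before it is completed fails the run):
1. all rubber offcuts are in the bin, the cover still shut (below 0.15 rad) (x of offcut0_mid in the frame of bin between -0.105 and 0.105 m and y of offcut0_mid in the frame of bin between -0.075 and 0.075 m and z of offcut0_mid in the frame of bin between 0.005 and 0.09 m and x of offcut1_mid in the frame of bin between -0.105 and 0.105 m and y of offcut1_mid in the frame of bin between -0.075 and 0.075 m and z of offcut1_mid in the frame of bin between 0.005 and 0.09 m and x of offcut2_mid in the frame of bin between -0.105 and 0.105 m and y of offcut2_mid in the frame of bin between -0.075 and 0.075 m and z of offcut2_mid in the frame of bin between 0.005 and 0.09 m and value of joint cover below 0.15 rad), for 0.2 s.
2. the cover is swivelled aside (beyond 1.5 rad), the trap fully uncovered (value of joint cover above 1.5 rad), for 0.2 s.
3. all lumps of scale are in the bin while the cover is aside (x of lump0_mid in the frame of bin between -0.105 and 0.105 m and y of lump0_mid in the frame of bin between -0.075 and 0.075 m and z of lump0_mid in the frame of bin between 0.005 and 0.09 m and x of lump1_mid in the frame of bin between -0.105 and 0.105 m and y of lump1_mid in the frame of bin between -0.075 and 0.075 m and z of lump1_mid in the frame of bin between 0.005 and 0.09 m and x of lump2_mid in the frame of bin between -0.105 and 0.105 m and y of lump2_mid in the frame of bin between -0.075 and 0.075 m and z of lump2_mid in the frame of bin between 0.005 and 0.09 m and value of joint cover above 0.8 rad), for 0.2 s.
4. the cover is swivelled shut again (below 0.06 rad) (value of joint cover below 0.06 rad), for 0.2 s.
At the end, for the whole second after the job is handed in: All offcuts and lumps present lie inside the bin (centres within its walls and below its rim), the bin stands upright (within 0.1 rad) and at rest, and the cover is shut to within 0.06 rad (x of offcut0_mid in the frame of bin between -0.105 and 0.105 m and y of offcut0_mid in the frame of bin between -0.075 and 0.075 m and z of offcut0_mid in the frame of bin between 0.005 and 0.09 m and x of offcut1_mid in the frame of bin between -0.105 and 0.105 m and y of offcut1_mid in the frame of bin between -0.075 and 0.075 m and z of offcut1_mid in the frame of bin between 0.005 and 0.09 m and x of offcut2_mid in the frame of bin between -0.105 and 0.105 m and y of offcut2_mid in the frame of bin between -0.075 and 0.075 m and z of offcut2_mid in the frame of bin between 0.005 and 0.09 m and x of lump0_mid in the frame of bin between -0.105 and 0.105 m and y of lump0_mid in the frame of bin between -0.075 and 0.075 m and z of lump0_mid in the frame of bin between 0.005 and 0.09 m and x of lump1_mid in the frame of bin between -0.105 and 0.105 m and y of lump1_mid in the frame of bin between -0.075 and 0.075 m and z of lump1_mid in the frame of bin between 0.005 and 0.09 m and x of lump2_mid in the frame of bin between -0.105 and 0.105 m and y of lump2_mid in the frame of bin between -0.075 and 0.075 m and z of lump2_mid in the frame of bin between 0.005 and 0.09 m and value of joint cover below 0.06 rad and linear speed of bin below 0.02 m/s and angle between bin's own z axis and vertical below 0.1 rad); the robot touches nothing.
It fails at once if a bystander is pushed more than 50 mm out of its place (distance of any of spanner, key, handwheel, cap, gauge, fluid from where it was at the start of the episode above 0.05 m).
It fails at once if the cover is swivelled open (more than 0.3 rad) before every rubber offcut has been taken off it (value of joint cover above 0.3 rad and ((horizontal distance between offcut0_mid and pivot below 0.29 m and height (world z) of offcut0_mid between 0.072 and 0.1 m) or (horizontal distance between offcut1_mid and pivot below 0.29 m and height (world z) of offcut1_mid between 0.072 and 0.1 m) or (horizontal distance between offcut2_mid and pivot below 0.29 m and height (world z) of offcut2_mid between 0.072 and 0.1 m))).
It fails at once if the bin is tipped over (angle between bin's own z axis and vertical above 0.6 rad).
Of offcut0, offcut1, offcut2 only 2 to 3 are there at a start; the rules pass over those that are not, and their reading is None.
Of lump0, lump1, lump2 only 2 to 3 are there at a start; the rules pass over those that are not, and their reading is None.
At some moment in a run one of bin may be knocked a few centimetres aside while the robot is not near it.
Once in a run the grip may slacken for a moment while it holds something.
It also fails if it takes over 210 s, if anything falls off the work surface, if the arm or the gripper's body presses on something with over 40 N, if the wrist force passes 120 N, or if a joint passes its speed limit or range.

### The arm

A 7-joint arm with a two-finger parallel gripper is mounted at the origin on the work surface. World frame = base frame: x ahead of the robot, y to its left, z up, the work surface at z = 0. Lengths are in m, angles in rad, forces in N, time in s.
With the tool pointing down it reaches from about 0.425 to 0.875 m from the base axis. Payload 9.9 kg.
Tool frame: the origin (TCP) lies on the centre line of the jaws, within the pads' length; the fingertips stand 14 mm ahead of it and the grasp point (between the pads) lies 5 mm behind it; z points along the fingers, y is the line along which they close (so a half turn about z gives the same grasp; the last joint's range is limited). The gripper opens to 85 mm and grips with 20 to 120 N. Pads are 22 mm wide; open, the fingers measure 114 mm over their backs; the gripper's body (76 mm by 85 mm) begins 54 mm behind the grasp point. The pads swing forward as they close: fully open they stand 13 mm farther back than shut.
Start: joints at [-1.22, 0.576, 0.025, 1.437, -0.015, 1.129, -0.057], TCP at [0.284, 0.612, 0.245] pointing down, gripper open.
Joint ranges: [-2.76, 2.76], [-0.34, 2.15], [-1.52, 1.57], [0.19, 2.46], [-1.09, 4.23], [0.17, 1.99], [-2.82, 2.82]. Speed limits (rad/s): [2.22, 2.22, 3.01, 3.01, 3.14, 3.14, 3.14].

### API

Orientations are given as a unit quaternion [x, y, z, w].
In Python, from cell import arm gives the robot as it stands. The module is installed in compiled form; this text tells all that it offers.
- The arm moves only by the tool arm_command, never from a script. Its argument "commands" is a list of rows, each a list of 7 numbers: the turn, a rotation vector about the tool's x, y, z scaled (see below), then the shift along the tool's x, y, z scaled (see below), then the opening, from 0 (shut) to 1 (fully open). A call has 1 to 20 rows; each row shifts and turns the commanded pose from where the row before left it, along the tool's axes as they then stand; what a row does not reach is not made up. The controller multiplies each number of a shift by 20 mm and each number of a turn by 5 degrees. A row lasts 1/10 s, in which the tool goes at most 50 mm and 8.59 degrees, less where a joint would pass 70% of its speed; a pose out of reach is approached as far as the arm can. A call with a number of a shift or a turn outside -1 to 1 is refused whole. A call with a gripper value outside its range is refused whole. The fingers move at their own pace and stop on an object; "force" is the grip in N (left out, the last holds). Time passes only in rows, so rows that do not move let the fingers close. It gives the time, the measured TCP pose, the force, the opening and the grip force at its end, in the units of the state.
- arm.state(): the state, without advancing time (a new reading comes with each control period).
- arm.camera(name): name is "scene" or "side" or "wrist"; returns a dict with "pixels" (480x640x3 uint8, red, green, blue), "range_z" (480x640 float32, m along the optical axis (not along the pixel's ray), 0 where there is no reading), "intrinsics" (3x3 intrinsics, pixels), "xyz" and "attitude" of the camera in the world. Camera axes: x right, y up, looking along -z (the intrinsics and any distortion apply to the point x, -y, -z); pixel columns grow to the right and rows downward; lengths in m; the calibration is good to about 2 mm. A picture is of the moment at which its call begins.
- arm.finish_job(): hands the job in; it is judged then, once.
Trained networks look in a picture, given as the dict that the camera call returned (one of the last four; its "shot" number tells which), for a name from the list of things; names that differ only in an ending like _2 or _b are one class to them, and where a whole thing is asked for, a point or a joint stands for the part that bears it (a point fixed in the world has none). Each returns a list of dicts, best first, with "p" (0 to 1); they miss things now and then, are a little off and sometimes report something else, mostly with a low value. They report only what shows in the picture. A call takes as long as a camera call.
- arm.find_in(picture, target): "extent" ([left, top, right, bottom] in pixels, round what is visible of it).
- arm.cut_out(picture, target): "mask" (480x640 bool, what is visible of it) and "extent" ([left, top, right, bottom] in pixels, round what is visible of it).
- arm.landmark_of(picture, target): "position" ([column, row] in pixels: a listed point, or the origin of a listed thing).
The state is a dict: "time_s": time; "joint_positions": joint angles; "joint_vel": joint speeds; "joint_efforts": joint torques, N m; "position": TCP position; "eef_rot": TCP orientation; "wrist_force": force on the tool from outside, world axes, zero at the start; "wrist_torque": the same for the moment, N m; "gripper_width": opening from 0.0 (shut) to 1.0 (fully open); "grasp_force": force on a finger pad.
Only numpy, scipy, OpenCV 4.12 (cv2) and the standard library are available. Lean on these libraries where they do the work, as an engineer would, in place of code of your own. Each camera call takes 0.05 s, during which the arm holds its last target. There are 200 camera calls.

## Working session

There is one attempt and no reset: what is moved stays moved. The work goes in short steps, Python scripts to look and compute and a tool call to move; the robot and the scene stay as the last step left them, time stands still between calls to the robot, and variables do not carry over. Pictures are saved under pics/ and viewed, at most 14 in all, crops included, and the job is handed in when it is done.

Besides the shell and the picture viewer there is one more tool, called after ">>>" as name(argument=value, ...), one argument or row to a line, values as JSON. arm_command: Moves the arm, as the interface text tells. Shifts and turns lie within -1 to 1; 1 stands for 20 mm of shift or 5 degrees of turn. Its arguments: {"type":"object","properties":{"commands":{"type":"array","items":{"type":"array","items":{"type":"number","minimum":-1,"maximum":1}}},"force":{"type":"number"}},"required":["commands"]}

```bash
mkdir -p pics; cat > h.py <<'E'
import numpy as np, cv2
from scipy.spatial.transform import Rotation as R
from cell import arm
def world(p, u, v, z=None):
    """pixel arrays -> world points, from depth (or on plane z)"""
    u=np.atleast_1d(u).astype(float); v=np.atleast_1d(v).astype(float)
    K=np.array(p["intrinsics"]); A=np.array(p["attitude"],float)
    Rm=R.from_quat(A).as_matrix() if A.shape==(4,) else A
    d=np.stack([(u-K[0,2])/K[0,0],-(v-K[1,2])/K[1,1],-np.ones_like(u)],1)@Rm.T
    o=np.array(p["xyz"])
    if z is None: s=p["range_z"][v.astype(int),u.astype(int)]
    else: s=(z-o[2])/d[:,2]
    return o+d*s[:,None]
def shot(name,f=None):
    p=arm.camera(name)
    if f: cv2.imwrite("pics/"+f,cv2.cvtColor(p["pixels"],cv2.COLOR_RGB2BGR))
    return p
def cloud(p,m):
    v,u=np.nonzero(m&(p["range_z"]>0)); return world(p,u,v)
def tops(p,name,pmin=0.3):
    """for each detection: top-face rect centre, height, size, angle"""
    out=[]
    for d in arm.cut_out(p,name):
        if d["p"]<pmin: continue
        c=cloud(p,d["mask"]); 
        if len(c)<20: continue
        zt=np.percentile(c[:,2],90); t=c[abs(c[:,2]-zt)<.006]
        r=cv2.minAreaRect((t[:,:2]*1000).astype(np.float32))
        out.append((name,round(d["p"],2),np.round(r[0],0),round(zt*1000),np.round(r[1],0),round(r[2]),[int(x) for x in d["extent"]]))
    return out
E
python3 - <<'E'
from h import *
s=arm.state(); print(s["position"],s["eef_rot"],s["gripper_width"],s["time_s"])
a=shot("scene","s1.png"); b=shot("side","d1.png")
for p in(a,b):
    print(p["xyz"])
    for n in["offcut0_mid","bin","cover","key","handwheel","cap","gauge","spanner","fluid"]:
        for t in tops(p,n): print(*t)
    for n in["trap_floor","pivot","cover_post","offcut0_mid","bin"]:
        for d in arm.landmark_of(p,n)[:3]:
            u,v=d["position"]; z={"trap_floor":.01,"pivot":.064,"cover_post":.084,"bin":0,"offcut0_mid":.078}[n]
            print(n,round(d["p"],2),np.round([u,v]),np.round(world(p,u,v,z)[0]*1000))
E
```

```text
[0.28415587 0.61179966 0.24442557] [ 2.15683392e-01  9.76462991e-01 -8.25740106e-04 -1.38770915e-04] 0.9990455899264551 0.0
[1.38306279 0.78527543 0.71098022]
offcut0_mid 0.54 [560. -33.] 92 [69. 61.] 39 [278, 198, 302, 217]
bin 0.98 [ 543. -342.] 84 [225. 167.] 4 [186, 156, 269, 211]
cover 0.72 [542.  30.] 66 [249. 197.] 83 [259, 194, 352, 246]
key 0.65 [421. 324.] 13 [ 55. 127.] 89 [394, 238, 438, 262]
handwheel 0.56 [784. 183.] 26 [93. 91.] 73 [271, 280, 314, 306]
cap 0.74 [780. -57.] 34 [57. 51.] 49 [216, 243, 244, 262]
gauge 0.86 [782.  59.] 30 [77. 83.] 62 [237, 254, 269, 287]
spanner 0.63 [420. 323.] 13 [ 57. 128.] 90 [393, 237, 438, 263]
spanner 0.59 [ 754. -237.] 8 [ 37. 171.] 89 [170, 216, 221, 241]
fluid 0.57 [421. 567.] 172 [27. 17.] 2 [514, 230, 529, 236]
pivot 0.62 [312. 241.] [639. 124.  64.]
cover_post 0.91 [330. 202.] [468.  44.  84.]
offcut0_mid 0.56 [292. 205.] [544. -39.  78.]
bin 0.59 [227. 196.] [ 541. -354.    0.]
[-1.70948184e-04 -7.41302642e-01  8.81372754e-01]
offcut0_mid 0.66 [551. -38.] 93 [34. 61.] 86 [329, 267, 355, 291]
bin 0.72 [ 538. -343.] 85 [223. 162.] 4 [356, 316, 489, 445]
bin 0.41 [536.  27.] 67 [256. 197.] 83 [281, 235, 379, 310]
cover 0.61 [536.  26.] 66 [254. 196.] 83 [284, 231, 379, 310]
key 0.65 [414. 319.] 13 [ 58. 126.] 88 [206, 238, 250, 257]
handwheel 0.82 [777. 175.] 27 [92. 93.] 85 [338, 215, 378, 238]
cap 0.87 [775. -61.] 35 [55. 55.] 23 [396, 257, 423, 283]
gauge 0.73 [770.  56.] 30 [81. 93.] 68 [370, 233, 399, 262]
spanner 0.65 [ 786. -244.] 9 [ 31. 147.] 83 [439, 297, 491, 325]
fluid 0.81 [415. 560.] 146 [17. 24.] 73 [181, 157, 205, 212]
pivot 0.8 [332. 236.] [647. 132.  64.]
pivot 0.34 [354. 228.] [720. 127.  64.]
cover_post 0.75 [292. 275.] [456.  32.  84.]
offcut0_mid 0.75 [341. 277.] [556. -35.  78.]
bin 0.63 [419. 386.] [ 542. -341.   -0.]
```

View pics/s1.png

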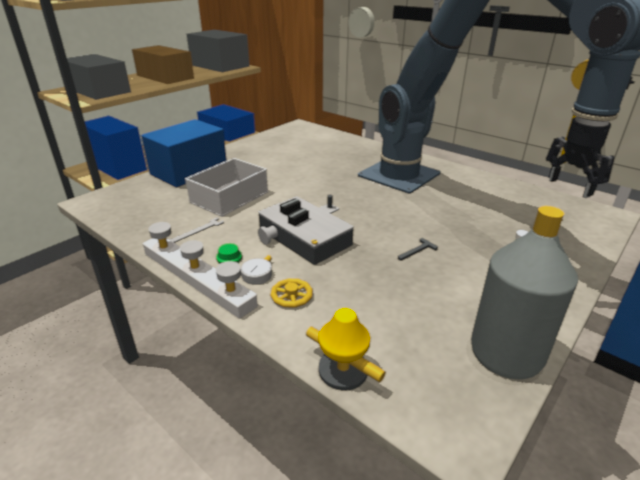

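View pics/d1.png

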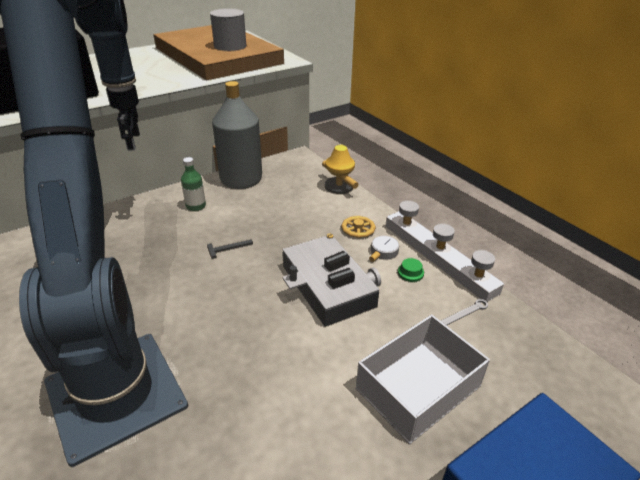

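Both views show two black offcuts on the cover (scene ≈(290,207) and (297,216); side ≈(337,260) and (342,277)). The post is at side (292,272), the bin at (420,380), and the trap yaw is about -8°. I'll turn the tool to the trap's axes and go over it for a close look.

>>> arm_command(
  commands=[
    [0,0,-0.85,0,0,-0.2,1],
    [0,0,-0.85,0,0,-0.2,1],
    [0,0,-0.85,0,0,-0.2,1],
    [0,0,-0.85,0,0,-0.2,1],
    [0,0,0,-0.6,-1,-0.1,1],
    [0,0,0,-0.6,-1,-0.1,1],
    [0,0,0,-0.6,-1,-0.1,1],
    [0,0,0,-0.6,-1,-0.1,1],
    [0,0,0,-0.6,-1,-0.1,1],
    [0,0,0,-0.6,-1,-0.1,1],
    [0,0,0,-0.6,-1,-0.1,1],
    [0,0,0,-0.6,-1,-0.1,1],
    [0,0,0,-0.6,-1,-0.1,1],
    [0,0,0,-0.6,-1,-0.1,1],
    [0,0,0,-0.6,-1,-0.1,1],
    [0,0,0,-0.6,-1,-0.1,1],
    [0,0,0,-0.6,-1,-0.1,1],
    [0,0,0,-0.6,-1,-0.1,1],
    [0,0,0,-0.6,-1,-0.1,1],
    [0,0,0,-0.6,-1,-0.1,1],
  ],
)

```text
time_s: 3.5
position: [0.4308, 0.2679, 0.2936]
eef_rot: [0.069, 0.998, 0.0, 0.0]
wrist_force: [0.5, 0.1, -0.1]
gripper_width: 0.999
grasp_force: 0.0
```

>>> arm_command(
  commands=[
    [0,0,0,-0.6,-1,-0.1,1],
    [0,0,0,-0.6,-1,-0.1,1],
    [0,0,0,-0.6,-1,-0.1,1],
    [0,0,0,-0.6,-1,-0.1,1],
    [0,0,0,-0.6,-1,-0.1,1],
    [0,0,0,-0.6,-1,-0.1,1],
    [0,0,0,-0.6,-1,-0.1,1],
    [0,0,0,-0.6,-1,-0.1,1],
    [0,0,0,-0.6,-1,-0.1,1],
    [0,0,0,-0.6,-1,-0.1,1],
    [0,0,0,-0.6,-0.8,-0.1,1],
    [0,0,0,-0.6,-0.8,-0.1,1],
    [0,0,0,0,0,0,1],
  ],
)

```text
time_s: 4.8
position: [0.5421, 0.0163, 0.3176]
eef_rot: [0.071, 0.997, -0.001, 0.001]
wrist_force: [-0.0, 0.4, 0.5]
gripper_width: 0.999
grasp_force: 0.0
```

```bash
cat >> h.py <<'E'
def goto(x,y,z,yaw=None,frm=None):
    """mm, deg (direction of tool y). Prints turn about tool z (units of 5 deg, to be made first) and shift in units of 20 mm after it"""
    s=arm.state(); P=np.array(s["position"])*1000 if frm is None else np.array(frm[:3],float)
    Y=R.from_quat(s["eef_rot"]).as_matrix()[:,1]; cur=np.degrees(np.arctan2(Y[1],Y[0]))
    if frm is not None and len(frm)>3: cur=frm[3]
    if yaw is None: yaw=cur
    dy=(yaw-cur+90)%180-90
    a=np.radians(cur+dy); ty=np.array([np.cos(a),np.sin(a)]); tx=np.array([-ty[1],ty[0]])
    d=np.array([x,y,z])-P
    print(f"turn {-dy/5:.2f} shift x {d[:2]@tx/20:.2f} y {d[:2]@ty/20:.2f} z {-d[2]/20:.2f}  (yaw {cur:.1f}->{cur+dy:.1f})")
def st():
    s=arm.state(); Y=R.from_quat(s["eef_rot"]).as_matrix()
    print("t",round(s["time_s"],1),"pos",np.round(np.array(s["position"])*1000,1),"yaw",round(np.degrees(np.arctan2(Y[1,1],Y[0,1])),1),"tilt",np.round(Y[:2,2],3),"w",round(s["gripper_width"],2),"g",round(s["grasp_force"],1),"F",np.round(s["wrist_force"],1))
E
python3 - <<'E'
from h import *
st(); p=shot("wrist","w1.png"); print(p["xyz"])
for n in["offcut0_mid","cover","bin"]:
    for t in tops(p,n): print(*t)
for n in["trap_floor","pivot","cover_post","offcut0_mid"]:
    for d in arm.landmark_of(p,n)[:3]:
        u,v=d["position"]; z={"trap_floor":.01,"pivot":.064,"cover_post":.084,"offcut0_mid":.078}[n]
        print(n,round(d["p"],2),np.round([u,v]),np.round(world(p,u,v,z)[0]*1000))
E
```

```text
t 4.8 pos [542.1  16.3 317.6] yaw 81.9 tilt [ 0.001 -0.001] w 1.0 g 0.0 F [-0.   0.4  0.5]
[0.46799287 0.02683866 0.44638887]
offcut0_mid 0.72 [552. -36.] 93 [30. 62.] 84 [243, 181, 279, 252]
cover 0.7 [536.  29.] 65 [250. 195.] 83 [189, 74, 462, 285]
bin 0.78 [ 576. -264.] 84 [ 63. 168.] 70 [0, 111, 104, 346]
trap_floor 0.61 [284. 373.] [771. -55.  10.]
trap_floor 0.42 [327. 235.] [599.  21.  10.]
pivot 0.96 [444. 269.] [636. 134.  64.]
pivot 0.31 [  4. 227.] [ 530. -289.   64.]
cover_post 0.65 [328. 103.] [462.  39.  84.]
offcut0_mid 0.68 [262. 215.] [552. -35.  78.]
```

View pics/w1.png

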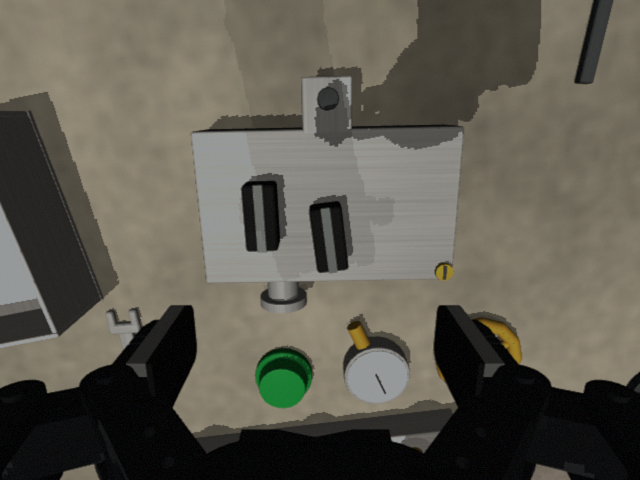

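The wrist picture shows the cover squarely: offcut A at (261,216), offcut B at (329,237), the post at (328,98) and the pivot at (444,271). There are two offcuts. I'll get their exact poses from the depth.

```bash
cat >> h.py <<'E'
def blobs(p,zlo,zhi,box,amin=400):
    """connected depth blobs with height in zlo..zhi (m), inside world box x0,x1,y0,y1 (mm): minAreaRect of each"""
    v,u=np.mgrid[0:480,0:640]; W=world(p,u.ravel(),v.ravel())*1000
    ok=(p["range_z"].ravel()>0)&(W[:,2]>zlo*1000)&(W[:,2]<zhi*1000)&(W[:,0]>box[0])&(W[:,0]<box[1])&(W[:,1]>box[2])&(W[:,1]<box[3])
    n,L=cv2.connectedComponents(ok.reshape(480,640).astype(np.uint8)); L=L.ravel()
    for i in range(1,n):
        c=W[L==i]
        if len(c)<amin: continue
        r=cv2.minAreaRect(c[:,:2].astype(np.float32)); b=cv2.boxPoints(r)
        e=max([b[1]-b[0],b[2]-b[1]],key=np.linalg.norm); ang=np.degrees(np.arctan2(e[1],e[0]))
        print("blob n",len(c),"c",np.round(r[0]),"size",np.round(sorted(r[1])),"long-axis",round((ang+90)%180-90,1),"z",np.round(np.percentile(c[:,2],[5,50,95])))
E
python3 - <<'E'
from h import *
p=shot("wrist")
blobs(p,.083,.1,(440,700,-150,200),150)
blobs(p,.055,.075,(470,700,-150,200))
blobs(p,.0,.04,(630,850,-320,250),150)
E
```

```text
blob n 2274 c [552. -36.] size [30. 63.] long-axis -6.4 z [90. 92. 94.]
blob n 2133 c [581.  23.] size [30. 62.] long-axis -0.6 z [90. 92. 94.]
blob n 35390 c [550.  27.] size [166. 251.] long-axis 83.1 z [63. 64. 66.]
blob n 32104 c [740. -35.] size [220. 570.] long-axis -90.0 z [ 0.  1. 33.]
```

```bash
python3 - <<'E'
from h import *
goto(547,-36,83,83.6)
goto(530,-320,240,83.6,frm=(547,-36,200,83.6))
E
```

```text
turn -0.29 shift x -0.61 y -2.74 z 11.72  (yaw 82.1->83.6)
turn -0.00 shift x -0.74 y -14.21 z -2.00  (yaw 83.6->83.6)
```

>>> arm_command(
  commands=[
    [0,0,-0.29,-0.2,-0.9,0.9,0.55],
    [0,0,0,-0.2,-0.9,1,0.55],
    [0,0,0,-0.2,-0.94,1,0.55],
    [0,0,0,0,0,1,0.55],
    [0,0,0,0,0,1,0.55],
    [0,0,0,0,0,1,0.55],
    [0,0,0,0,0,1,0.55],
    [0,0,0,0,0,1,0.55],
    [0,0,0,0,0,1,0.55],
    [0,0,0,0,0,0.8,0.55],
    [0,0,0,0,0,0.6,0.55],
    [0,0,0,0,0,0.5,0.55],
    [0,0,0,0,0,0.5,0.55],
    [0,0,0,0,0,0.4,0.55],
    [0,0,0,0,0,0,0.55],
  ],
  force=50,
)

```text
time_s: 6.75
position: [0.546, -0.0366, 0.0824]
eef_rot: [0.056, 0.998, -0.0, -0.001]
wrist_force: [-0.3, 0.0, 0.3]
gripper_width: 0.55
grasp_force: 0.0
```

```bash
python3 - <<'E'
from h import *
st()
E
```

```text
t 6.8 pos [546.  -36.6  82.4] yaw 83.5 tilt [-0.001  0.   ] w 0.55 g 0.0 F [-0.3  0.   0.3]
```

>>> arm_command(
  commands=[
    [0,0,0,0,0,0,0],
    [0,0,0,0,0,0,0],
    [0,0,0,0,0,0,0],
    [0,0,0,0,0,0,0],
    [0,0,0,0,0,0,0],
    [0,0,0,0,0,-0.5,0],
    [0,0,0,0,0,-1,0],
    [0,0,0,0,0,-1,0],
    [0,0,0,0,0,-1,0],
    [0,0,0,0,0,-1,0],
    [0,0,0,0,0,-1,0],
    [0,0,0,0,0,-1,0],
    [0,0,0,0,0,-1,0],
  ],
  force=60,
)

```text
time_s: 8.05
position: [0.5461, -0.0367, 0.2347]
eef_rot: [0.056, 0.998, -0.0, -0.0]
wrist_force: [0.2, 0.3, -1.1]
gripper_width: 0.337
grasp_force: 59.2
```

>>> arm_command(
  commands=[
    [0,0,0,0.1,-0.9,0,0],
    [0,0,0,0.1,-0.9,0,0],
    [0,0,0,0.1,-0.9,0,0],
    [0,0,0,0.1,-0.9,0,0],
    [0,0,0,0.1,-0.9,0,0],
    [0,0,0,0.1,-0.9,0,0],
    [0,0,0,0.1,-0.9,0,0],
    [0,0,0,0.1,-0.9,0,0],
    [0,0,0,0.1,-0.9,0,0],
    [0,0,0,0.1,-0.9,0,0],
    [0,0,0,0.1,-0.9,0,0],
    [0,0,0,0.1,-0.9,0,0],
    [0,0,0,0.1,-0.9,0,0],
    [0,0,0,0.1,-0.9,0,0],
    [0,0,0,0.1,-0.9,0,0],
    [0,0,0,0.1,-0.9,0,0],
    [0,0,0,0.1,-0.9,0,0],
    [0,0,0,0.1,-0.3,0,0],
  ],
)

```text
time_s: 9.85
position: [0.4746, -0.3444, 0.2337]
eef_rot: [0.057, 0.998, -0.0, -0.0]
wrist_force: [-0.6, -0.0, -1.4]
gripper_width: 0.337
grasp_force: 59.3
```

```bash
cat >> h.py <<'E'
def binpose(p):
    """rim of the bin from depth: points at 80..95 mm height right of trap"""
    for d in arm.cut_out(p,"bin"):
        c=cloud(p,d["mask"])*1000
        r=c[(c[:,2]>80)&(c[:,2]<96)&(c[:,1]<-180)]
        if len(r)>50:
            q=cv2.minAreaRect(r[:,:2].astype(np.float32)); print("bin",round(d["p"],2),np.round(q[0]),np.round(q[1]),round(q[2],1))
E
python3 - <<'E'
from h import *
st(); p=shot("wrist","w2.png"); binpose(p); binpose(shot("scene"))
goto(475,-342,75)
E
```

```text
t 9.8 pos [ 474.6 -344.4  233.7] yaw 83.4 tilt [-0.    -0.001] w 0.34 g 59.3 F [-0.6 -0.  -1.4]
bin 0.98 [ 538. -342.] [220. 160.] 3.6
bin 0.86 [ 544. -342.] [225. 167.] 3.2
turn -0.00 shift x 0.04 y -0.02 z 7.92  (yaw 83.6->83.6)
```

View pics/w2.png

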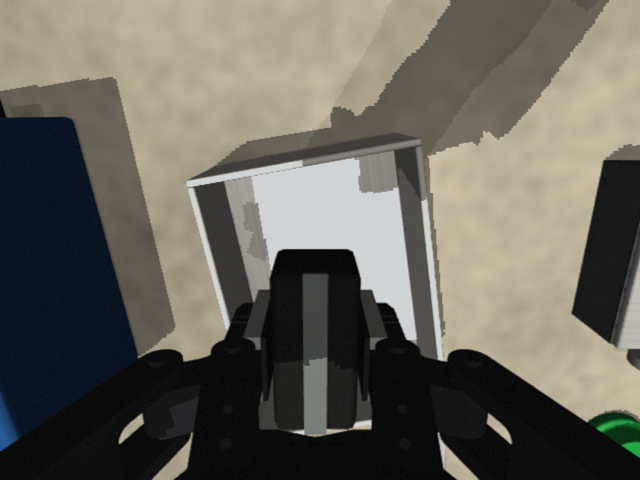

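The offcut is held at (315,340) over the bin, and the bin stands at (538,-342) mm with a yaw of 3.6°. I'll lower it, release and go back to B.

>>> arm_command(
  commands=[
    [0,0,0,0,0,1,0],
    [0,0,0,0,0,1,0],
    [0,0,0,0,0,1,0],
    [0,0,0,0,0,1,0],
    [0,0,0,0,0,1,0],
    [0,0,0,0,0,1,0],
    [0,0,0,0,0,1,0],
    [0,0,0,0,0,1,0],
    [0,0,0,0,0,0.7,0],
    [0,0,0,0,0,0,0.6],
    [0,0,0,0,0,0,0.6],
    [0,0,0,0,0,0,0.6],
    [0,0,0,0,0,-1,0.6],
    [0,0,0,0,0,-1,0.6],
    [0,0,0,0,0,-1,0.6],
    [0,0,0,0,0,-1,0.6],
    [0,0,0,0,0,-1,0.6],
    [0,0,0,0,0,-1,0.6],
    [0,0,0,0,0,-1,0.6],
    [0,0,0,0,0,-1,0.6],
  ],
)

```text
time_s: 12.05
position: [0.4756, -0.3427, 0.2214]
eef_rot: [0.056, 0.998, -0.0, 0.001]
wrist_force: [-0.0, -0.8, -0.1]
gripper_width: 0.597
grasp_force: 0.0
```

```bash
python3 - <<'E'
from h import *
st(); goto(581,23,200,88.5); p=shot("wrist"); blobs(p,.02,.06,(445,630,-410,-270),150)
E
```

```text
t 12.1 pos [ 475.6 -342.7  221.4] yaw 83.5 tilt [ 0.002 -0.001] w 0.6 g 0.0 F [-0.  -0.8 -0.1]
turn -0.99 shift x -4.79 y 18.42 z 1.07  (yaw 83.5->88.5)
blob n 520 c [ 466. -271.] size [ 1. 42.] long-axis 3.5 z [22. 42. 58.]
blob n 2836 c [ 479. -341.] size [30. 62.] long-axis -6.6 z [31. 33. 35.]
```

>>> arm_command(
  commands=[
    [0,0,-1,0,0,0,0.6],
    [0,0,0,-0.25,0.97,0,0.6],
    [0,0,0,-0.25,0.97,0,0.6],
    [0,0,0,-0.25,0.97,0,0.6],
    [0,0,0,-0.25,0.97,0,0.6],
    [0,0,0,-0.25,0.97,0,0.6],
    [0,0,0,-0.25,0.97,0,0.6],
    [0,0,0,-0.25,0.97,0,0.6],
    [0,0,0,-0.25,0.97,0,0.6],
    [0,0,0,-0.25,0.97,0,0.6],
    [0,0,0,-0.25,0.97,0,0.6],
    [0,0,0,-0.25,0.97,0,0.6],
    [0,0,0,-0.25,0.97,0,0.6],
    [0,0,0,-0.25,0.97,0,0.6],
    [0,0,0,-0.25,0.97,0,0.6],
    [0,0,0,-0.25,0.97,0,0.6],
    [0,0,0,-0.25,0.97,0,0.6],
    [0,0,0,-0.25,0.97,0,0.6],
    [0,0,0,-0.25,0.97,0,0.6],
    [0,0,0,-0.25,0.96,0,0.6],
  ],
)

```text
time_s: 14.1
position: [0.5802, 0.0241, 0.2203]
eef_rot: [0.013, 1.0, 0.0, 0.001]
wrist_force: [1.2, 0.0, -0.5]
gripper_width: 0.603
grasp_force: 0.0
```

>>> arm_command(
  commands=[
    [0,0,0,0,0,1,0.6],
    [0,0,0,0,0,1,0.6],
    [0,0,0,0,0,1,0.6],
    [0,0,0,0,0,1,0.6],
    [0,0,0,0,0,1,0.6],
    [0,0,0,0,0,0.8,0.6],
    [0,0,0,0,0,0.6,0.6],
    [0,0,0,0,0,0.4,0.6],
    [0,0,0,0,0,0,0.6],
  ],
)

```text
time_s: 15.0
position: [0.5796, 0.0232, 0.0829]
eef_rot: [0.013, 1.0, -0.0, -0.0]
wrist_force: [-0.4, -0.1, 0.2]
gripper_width: 0.594
grasp_force: 0.0
```

```bash
python3 - <<'E'
from h import *
st(); goto(560,-342,220,frm=(581,23,220,88.5))
E
```

```text
t 15.0 pos [579.6  23.2  82.9] yaw 88.5 tilt [-0.001 -0.   ] w 0.59 g 0.0 F [-0.4 -0.1  0.2]
turn -0.00 shift x 0.57 y -18.27 z -0.00  (yaw 88.5->88.5)
```

>>> arm_command(
  commands=[
    [0,0,0,0,0,0,0],
    [0,0,0,0,0,0,0],
    [0,0,0,0,0,0,0],
    [0,0,0,0,0,0,0],
    [0,0,0,0,0,0,0],
    [0,0,0,0,0,-0.5,0],
    [0,0,0,0,0,-1,0],
    [0,0,0,0,0,-1,0],
    [0,0,0,0,0,-1,0],
    [0,0,0,0,0,-1,0],
    [0,0,0,0,0,-1,0],
    [0,0,0,0,0,-1,0],
    [0,0,0,0,0,-0.5,0],
  ],
)

```text
time_s: 16.3
position: [0.5804, 0.0232, 0.2257]
eef_rot: [0.013, 1.0, 0.0, 0.001]
wrist_force: [-0.6, -0.3, -0.8]
gripper_width: 0.339
grasp_force: 59.1
```

>>> arm_command(
  commands=[
    [0,0,0,0.03,-0.96,0,0],
    [0,0,0,0.03,-0.96,0,0],
    [0,0,0,0.03,-0.96,0,0],
    [0,0,0,0.03,-0.96,0,0],
    [0,0,0,0.03,-0.96,0,0],
    [0,0,0,0.03,-0.96,0,0],
    [0,0,0,0.03,-0.96,0,0],
    [0,0,0,0.03,-0.96,0,0],
    [0,0,0,0.03,-0.96,0,0],
    [0,0,0,0.03,-0.96,0,0],
    [0,0,0,0.03,-0.96,0,0],
    [0,0,0,0.03,-0.96,0,0],
    [0,0,0,0.03,-0.96,0,0],
    [0,0,0,0.03,-0.96,0,0],
    [0,0,0,0.03,-0.96,0,0],
    [0,0,0,0.03,-0.96,0,0],
    [0,0,0,0.03,-0.96,0,0],
    [0,0,0,0.03,-0.96,0,0],
    [0,0,0,0.03,-0.96,0,0],
  ],
)

```text
time_s: 18.2
position: [0.5591, -0.3426, 0.2233]
eef_rot: [0.013, 1.0, 0.0, -0.0]
wrist_force: [1.0, 0.1, -0.4]
gripper_width: 0.334
grasp_force: 59.1
```

```bash
python3 - <<'E'
from h import *
st(); binpose(shot("wrist")); binpose(shot("scene")); goto(565,-342,75)
E
```

```text
t 18.2 pos [ 559.1 -342.6  223.3] yaw 88.5 tilt [-0.  0.] w 0.33 g 59.1 F [ 1.   0.1 -0.4]
bin 0.71 [ 538. -342.] [220. 160.] 3.5
bin 0.69 [ 543. -342.] [226. 170.] 4.3
turn -0.00 shift x -0.30 y -0.01 z 7.40  (yaw 88.5->88.5)
```

>>> arm_command(
  commands=[
    [0,0,0,-0.3,0,1,0],
    [0,0,0,0,0,1,0],
    [0,0,0,0,0,1,0],
    [0,0,0,0,0,1,0],
    [0,0,0,0,0,1,0],
    [0,0,0,0,0,1,0],
    [0,0,0,0,0,1,0],
    [0,0,0,0,0,0.4,0],
    [0,0,0,0,0,0,0.6],
    [0,0,0,0,0,0,0.6],
    [0,0,0,0,0,0,0.6],
    [0,0,0,0,0,-1,0.6],
    [0,0,0,0,0,-1,0.6],
    [0,0,0,0,0,-1,0.6],
    [0,0,0,0,0,-1,0.6],
    [0,0,0,0,0,-1,0.6],
    [0,0,0,0,0,-1,0.6],
    [0,0,0,0,0,-1,0.6],
  ],
)

```text
time_s: 20.2
position: [0.5653, -0.3414, 0.2174]
eef_rot: [0.013, 1.0, -0.0, 0.001]
wrist_force: [1.2, -0.0, -1.2]
gripper_width: 0.597
grasp_force: 0.0
```

```bash
python3 - <<'E'
from h import *
st(); p=shot("wrist"); blobs(p,.02,.06,(445,630,-410,-274),150)
q=shot("side"); blobs(q,.075,.097,(480,700,-120,160),100)
for pp in (q,shot("scene")):
    d=arm.cut_out(pp,"cover_post")
    blobs(pp,.09,.115,(430,490,0,70),5)
goto(461,38,200)
E
```

```text
t 20.2 pos [ 565.3 -341.4  217.4] yaw 88.5 tilt [ 0.001 -0.001] w 0.6 g 0.0 F [ 1.2 -0.  -1.2]
blob n 2651 c [ 466. -338.] size [30. 45.] long-axis -6.2 z [32. 33. 35.]
blob n 3053 c [ 543. -336.] size [30. 63.] long-axis 1.9 z [31. 33. 35.]
blob n 3947 c [ 618. -352.] size [ 55. 145.] long-axis 69.5 z [22. 41. 58.]
blob n 55 c [460.  36.] size [17. 20.] long-axis 32.1 z [ 93. 101. 106.]
blob n 34 c [465.  38.] size [14. 17.] long-axis 13.4 z [ 91.  98. 104.]
turn -0.00 shift x 5.68 y 18.82 z 0.76  (yaw 88.5->88.5)
```

Both offcuts are in the bin. The bin seems to have been knocked about 22 mm towards the robot, so I'll re-measure it before the next placing. Now to the cover post.

>>> arm_command(
  commands=[
    [0,0,0,0.29,0.99,0,0.6],
    [0,0,0,0.3,0.99,0,0.6],
    [0,0,0,0.3,0.99,0,0.6],
    [0,0,0,0.3,0.99,0,0.6],
    [0,0,0,0.3,0.99,0,0.6],
    [0,0,0,0.3,0.99,0,0.6],
    [0,0,0,0.3,0.99,0,0.6],
    [0,0,0,0.3,0.99,0,0.6],
    [0,0,0,0.3,0.99,0,0.6],
    [0,0,0,0.3,0.99,0,0.6],
    [0,0,0,0.3,0.99,0,0.6],
    [0,0,0,0.3,0.99,0,0.6],
    [0,0,0,0.3,0.99,0,0.6],
    [0,0,0,0.3,0.99,0,0.6],
    [0,0,0,0.3,0.99,0,0.6],
    [0,0,0,0.3,0.99,0,0.6],
    [0,0,0,0.3,0.99,0,0.6],
    [0,0,0,0.3,0.99,0,0.6],
    [0,0,0,0.3,0.99,0,0.6],
    [0,0,0,0,0,0,0.6],
  ],
)

```text
time_s: 22.45
position: [0.4599, 0.0403, 0.2146]
eef_rot: [0.011, 1.0, 0.0, -0.001]
wrist_force: [0.3, -0.7, -0.8]
gripper_width: 0.598
grasp_force: 0.0
```

```bash
python3 - <<'E'
from h import *
st(); p=shot("wrist","w3.png"); blobs(p,.085,.115,(420,500,0,80),20)
for d in arm.landmark_of(p,"cover_post")[:2]: print(d["p"],d["position"],np.round(world(p,*d["position"],.084)*1000))
for d in arm.landmark_of(p,"pivot")[:2]: print(d["p"],d["position"],np.round(world(p,*d["position"],.064)*1000))
binpose(shot("side")); goto(460,38,85)
E
```

```text
t 22.4 pos [459.9  40.3 214.6] yaw 88.8 tilt [-0.002  0.001] w 0.6 g 0.0 F [ 0.3 -0.7 -0.8]
blob n 783 c [458.  38.] size [17. 17.] long-axis 66.9 z [ 89. 104. 105.]
0.97 [314.1, 230.1] [[459.  40.  84.]]
bin 0.93 [ 509. -338.] [225. 162.] 3.7
turn -0.00 shift x 0.06 y 0.06 z 6.50  (yaw 88.5->88.5)
```

View pics/w3.png

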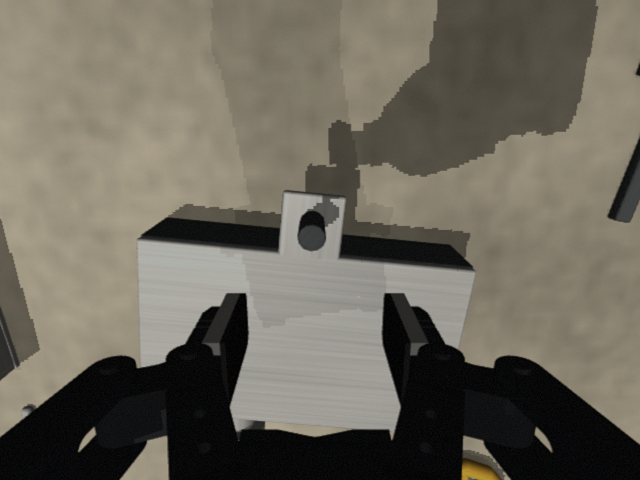

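The post at (312,230) lies between the jaws and the cover is bare. The bin has moved to about (509,-338). I'll descend, grip the post lightly, and print the arc in tool units.

>>> arm_command(
  commands=[
    [0,0,0,0.08,-0.08,1,0.6],
    [0,0,0,0,0,1,0.6],
    [0,0,0,0,0,1,0.6],
    [0,0,0,0,0,1,0.6],
    [0,0,0,0,0,1,0.6],
    [0,0,0,0,0,0.9,0.6],
    [0,0,0,0,0,0.5,0.6],
    [0,0,0,0,0,0,0],
    [0,0,0,0,0,0,0],
    [0,0,0,0,0,0,0],
    [0,0,0,0,0,0,0],
    [0,0,0,0,0,0,0],
  ],
  force=30,
)

```text
time_s: 23.9
position: [0.4598, 0.0381, 0.088]
eef_rot: [0.012, 1.0, 0.001, 0.001]
wrist_force: [-0.7, 8.7, -7.4]
gripper_width: 0.202
grasp_force: 30.4
```

```bash
python3 - <<'E'
from h import *
st(); s=arm.state(); Y=R.from_quat(s["eef_rot"]).as_matrix()
P=np.array([636,132.5]); a0=207.8; n=18; tot=np.degrees(1.7)
pos=np.array([P+201*np.array([np.cos(a),np.sin(a)]) for a in np.radians(a0-tot*np.arange(n+1)/n)])
print(pos[[0,9,18]].round()); d=np.diff(pos,axis=0)/20
print([[round(float(v@Y[:2,0]),2),round(float(v@Y[:2,1]),2)] for v in d])
E
```

```text
t 23.9 pos [459.8  38.1  88. ] yaw 88.7 tilt [0.001 0.002] w 0.2 g 30.4 F [-0.7  8.7 -7.4]
[[458.  39.]
 [448. 204.]
 [566. 321.]]
[[0.42, 0.85], [0.34, 0.89], [0.26, 0.91], [0.17, 0.93], [0.08, 0.95], [-0.01, 0.95], [-0.1, 0.94], [-0.19, 0.93], [-0.28, 0.91], [-0.36, 0.88], [-0.44, 0.84], [-0.52, 0.79], [-0.59, 0.74], [-0.66, 0.68], [-0.72, 0.62], [-0.77, 0.55], [-0.82, 0.47], [-0.86, 0.39]]
```

>>> arm_command(
  commands=[
    [0,0,0,0.42,0.85,0,0],
    [0,0,0,0.34,0.89,0,0],
    [0,0,0,0.26,0.91,0,0],
    [0,0,0,0.17,0.93,0,0],
    [0,0,0,0.08,0.95,0,0],
    [0,0,0,0,0.95,0,0],
    [0,0,0,-0.1,0.94,0,0],
    [0,0,0,-0.19,0.93,0,0],
    [0,0,0,-0.28,0.91,0,0],
  ],
)

```text
time_s: 24.8
position: [0.4487, 0.2018, 0.088]
eef_rot: [0.013, 1.0, -0.0, -0.001]
wrist_force: [-1.2, -2.2, -2.2]
gripper_width: 0.197
grasp_force: 30.8
```

>>> arm_command(
  commands=[
    [0,0,0,-0.36,0.88,0,0],
    [0,0,0,-0.44,0.84,0,0],
    [0,0,0,-0.52,0.79,0,0],
    [0,0,0,-0.59,0.74,0,0],
    [0,0,0,-0.66,0.68,0,0],
    [0,0,0,-0.72,0.62,0,0],
    [0,0,0,-0.77,0.55,0,0],
    [0,0,0,-0.82,0.47,0,0],
    [0,0,0,-0.86,0.39,0,0],
    [0,0,0,0,0,0,0],
    [0,0,0,0,0,0,0],
  ],
)

```text
time_s: 25.9
position: [0.5676, 0.3182, 0.0881]
eef_rot: [0.013, 1.0, 0.001, 0.001]
wrist_force: [0.5, 1.2, 1.9]
gripper_width: 0.197
grasp_force: 31.2
```

```bash
python3 - <<'E'
from h import *
st(); p=shot("wrist"); q=shot("side","d2.png")
for pp in (p,q):
  for n,z in(("cover_post",.084),("pivot",.064),("lump0_mid",.024)):
    for d in arm.landmark_of(pp,n)[:3]: print(n,round(d["p"],2),np.round(d["position"]),np.round(world(pp,*d["position"],z)*1000))
binpose(q)
E
```

```text
t 25.9 pos [567.6 318.2  88.1] yaw 88.5 tilt [0.001 0.001] w 0.2 g 31.2 F [0.5 1.2 1.9]
cover_post 0.61 [313. 309.] [[561. 318.  84.]]
cover_post 0.85 [271. 210.] [[553. 309.  84.]]
cover_post 0.69 [332. 234.] [[636. 118.  84.]]
cover_post 0.48 [386. 398.] [[ 420. -365.   84.]]
pivot 0.85 [333. 235.] [[651. 134.  64.]]
lump0_mid 0.67 [232. 246.] [[413. 291.  24.]]
lump0_mid 0.56 [347. 292.] [[572. -41.  24.]]
bin 0.7 [ 508. -338.] [222. 161.] 3.4
```

View pics/d2.png

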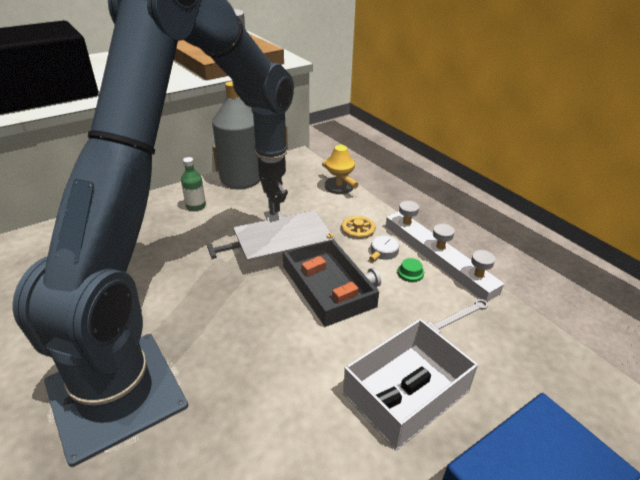

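The cover is open about 1.70 rad. Two lumps show in the trap, at side (315,266) and (346,291), and both offcuts are in the bin at (390,400) and (415,380). I'll release the post, rise and look into the trap from above.

>>> arm_command(
  commands=[
    [0,0,0,0,0,0,0.6],
    [0,0,0,0,0,0,0.6],
    [0,0,0,0,0,-1,0.6],
    [0,0,0,0,0,-1,0.6],
    [0,0,0,0,0,-1,0.6],
    [0,0,0,0.1,-1,-0.5,0.6],
    [0,0,0,0.05,-1,-0.5,0.6],
    [0,0,0,0.05,-1,-0.5,0.6],
    [0,0,0,0.05,-1,-0.5,0.6],
    [0,0,0,0.05,-1,-0.5,0.6],
    [0,0,0,0.05,-1,-0.5,0.6],
    [0,0,0,0.05,-1,-0.5,0.6],
    [0,0,0,0.05,-1,-0.5,0.6],
    [0,0,0,0.05,-1,-0.5,0.6],
    [0,0,0,0.05,-1,-0.5,0.6],
    [0,0,0,0.05,-1,-0.5,0.6],
    [0,0,0,0.05,-1,-0.5,0.6],
    [0,0,0,0.05,-1,-0.5,0.6],
    [0,0,0,0.05,-1,-0.5,0.6],
    [0,0,0,0.05,-0.7,-0.5,0.6],
  ],
)

```text
time_s: 28.35
position: [0.5435, 0.0221, 0.2982]
eef_rot: [0.013, 1.0, -0.0, 0.0]
wrist_force: [-0.2, -0.3, -0.0]
gripper_width: 0.599
grasp_force: 0.0
```

```bash
python3 - <<'E'
from h import *
st(); p=shot("wrist","w4.png"); blobs(p,.022,.053,(480,640,-100,150),100)
for t in tops(p,"lump0_mid"): print(*t)
E
```

```text
t 28.4 pos [543.5  22.1 298.2] yaw 88.5 tilt [ 0. -0.] w 0.6 g 0.0 F [-0.2 -0.3 -0. ]
blob n 179 c [489.  78.] size [  0. 144.] long-axis 83.0 z [24. 38. 52.]
blob n 4520 c [559.  26.] size [131. 232.] long-axis 83.1 z [24. 38. 51.]
blob n 2042 c [555.  91.] size [31. 62.] long-axis -0.7 z [31. 38. 40.]
blob n 1990 c [564. -39.] size [32. 61.] long-axis -1.5 z [29. 38. 40.]
blob n 219 c [635. -34.] size [10. 33.] long-axis -90.0 z [36. 44. 46.]
lump0_mid 0.85 [564. -39.] 39 [31. 61.] 88 [236, 182, 277, 246]
```

View pics/w4.png

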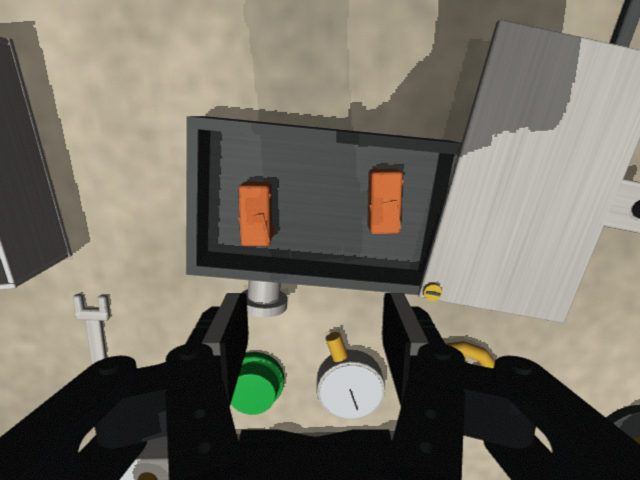

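Two orange-brown lumps lie in the trap, at (255,214) → (564,-39) mm and (386,202) → (555,91) mm, with tops at 38 mm. There is no third one. The cover is clear of the trap. I'll take the right lump first.

>>> arm_command(
  commands=[
    [0,0,0,-0.3,-1,1,0.6],
    [0,0,0,-0.4,-1,1,0.6],
    [0,0,0,-0.4,-1,1,0.6],
    [0,0,0,0,0,1,0.6],
    [0,0,0,0,0,1,0.6],
    [0,0,0,0,0,1,0.6],
    [0,0,0,0,0,1,0.6],
    [0,0,0,0,0,1,0.6],
    [0,0,0,0,0,1,0.6],
    [0,0,0,0,0,1,0.6],
    [0,0,0,0,0,1,0.6],
    [0,0,0,0,0,0.8,0.6],
    [0,0,0,0,0,0.6,0.6],
    [0,0,0,0,0,0.5,0.6],
    [0,0,0,0,0,0.4,0.6],
    [0,0,0,0,0,0,0.6],
  ],
  force=60,
)

```text
time_s: 30.05
position: [0.564, -0.036, 0.0305]
eef_rot: [0.013, 1.0, 0.0, -0.001]
wrist_force: [0.3, -0.5, 1.2]
gripper_width: 0.597
grasp_force: 0.0
```

>>> arm_command(
  commands=[
    [0,0,0,0,0,0,0],
    [0,0,0,0,0,0,0],
    [0,0,0,0,0,0,0],
    [0,0,0,0,0,0,0],
    [0,0,0,0,0,0,0],
    [0,0,0,0,0,-0.5,0],
    [0,0,0,0,0,-1,0],
    [0,0,0,0,0,-1,0],
    [0,0,0,0,0,-1,0],
    [0,0,0,0,0,-1,0],
    [0,0,0,0,0,-1,0],
    [0,0,0,0,0,-1,0],
    [0,0,0,0,0,-1,0],
    [0,0,0,0,0,-1,0],
    [0,0,0,0,0,-1,0],
  ],
)

```text
time_s: 31.55
position: [0.564, -0.0362, 0.2228]
eef_rot: [0.013, 1.0, 0.0, 0.0]
wrist_force: [0.3, -0.1, -0.3]
gripper_width: 0.343
grasp_force: 60.0
```

```bash
python3 - <<'E'
from h import *
st(); q=shot("side"); binpose(q); blobs(q,.02,.05,(410,610,-410,-275),40)
goto(580,-338,220); goto(440,-338,220)
E
```

```text
t 31.6 pos [564.  -36.2 222.8] yaw 88.5 tilt [0. 0.] w 0.34 g 60.0 F [ 0.3 -0.1 -0.3]
bin 0.69 [ 509. -338.] [224. 162.] 3.5
blob n 432 c [ 533. -336.] size [31. 63.] long-axis 2.4 z [23. 33. 35.]
blob n 327 c [ 457. -339.] size [32. 48.] long-axis -4.8 z [26. 33. 35.]
turn -0.00 shift x -1.11 y -15.06 z 0.22  (yaw 88.5->88.5)
turn -0.00 shift x 5.89 y -15.24 z 0.22  (yaw 88.5->88.5)
```

>>> arm_command(
  commands=[
    [0,0,0,0.07,-0.95,0,0],
    [0,0,0,0.07,-0.95,0,0],
    [0,0,0,0.07,-0.95,0,0],
    [0,0,0,0.07,-0.95,0,0],
    [0,0,0,0.07,-0.95,0,0],
    [0,0,0,0.07,-0.95,0,0],
    [0,0,0,0.07,-0.95,0,0],
    [0,0,0,0.07,-0.95,0,0],
    [0,0,0,0.07,-0.95,0,0],
    [0,0,0,0.07,-0.95,0,0],
    [0,0,0,0.07,-0.95,0,0],
    [0,0,0,0.07,-0.95,0,0],
    [0,0,0,0.07,-0.95,0,0],
    [0,0,0,0.07,-0.95,0,0],
    [0,0,0,0.07,-0.95,0,0],
    [0,0,0,0.07,-0.8,0,0],
  ],
)

```text
time_s: 33.25
position: [0.5337, -0.3374, 0.2208]
eef_rot: [0.013, 1.0, 0.0, -0.0]
wrist_force: [0.7, -0.1, 0.1]
gripper_width: 0.336
grasp_force: 60.0
```

```bash
python3 - <<'E'
from h import *
st(); q=shot("wrist"); binpose(q); blobs(q,.02,.05,(410,610,-410,-275),40)
E
```

```text
t 33.2 pos [ 533.7 -337.4  220.8] yaw 88.5 tilt [-0.001  0.   ] w 0.34 g 60.0 F [ 0.7 -0.1  0.1]
bin 0.6 [ 508. -337.] [220. 160.] 3.5
blob n 3532 c [ 448. -336.] size [30. 62.] long-axis -6.2 z [32. 33. 35.]
blob n 2387 c [ 528. -335.] size [30. 51.] long-axis 2.0 z [31. 33. 35.]
blob n 764 c [ 571. -408.] size [ 1. 78.] long-axis 3.5 z [21. 36. 49.]
blob n 161 c [ 610. -282.] size [ 1. 14.] long-axis -86.8 z [22. 36. 47.]
```

>>> arm_command(
  commands=[
    [0,0,0,0,0,1,0],
    [0,0,0,0,0,1,0],
    [0,0,0,0,0,1,0],
    [0,0,0,0,0,1,0],
    [0,0,0,0,0,1,0],
    [0,0,0,0,0,1,0],
    [0,0,0,0,0,1,0],
    [0,0,0,0,0,0.5,0],
    [0,0,0,0,0,0.3,0],
    [0,0,0,0,0,0,0.6],
    [0,0,0,0,0,0,0.6],
    [0,0,0,0,0,0,0.6],
    [0,0,0,0,0,-1,0.6],
    [0,0,0,0,0,-1,0.6],
    [0,0,0,0,0,-1,0.6],
    [0,0,0,0,0,-1,0.6],
    [0,0,0,0,0,-1,0.6],
    [0,0,0,0,0,-1,0.6],
    [0,0,0,0,0,-1,0.6],
    [0,0,0,0,0,-1,0.6],
  ],
)

```text
time_s: 35.35
position: [0.5343, -0.3366, 0.227]
eef_rot: [0.013, 1.0, -0.0, 0.001]
wrist_force: [0.0, 0.0, -0.2]
gripper_width: 0.6
grasp_force: 0.0
```

```bash
python3 - <<'E'
from h import *
st(); q=shot("wrist"); blobs(q,.02,.08,(410,610,-405,-280),40); goto(555,91,31)
E
```

```text
t 35.4 pos [ 534.3 -336.6  227. ] yaw 88.5 tilt [ 0.001 -0.001] w 0.6 g 0.0 F [ 0.   0.  -0.2]
blob n 3398 c [ 448. -336.] size [30. 62.] long-axis -6.2 z [32. 33. 35.]
blob n 3445 c [ 532. -335.] size [33. 63.] long-axis 0.7 z [49. 61. 63.]
blob n 128 c [ 610. -286.] size [ 1. 12.] long-axis -86.3 z [22. 40. 66.]
turn -0.00 shift x -0.42 y 21.44 z 9.98  (yaw 88.5->88.5)
```

>>> arm_command(
  commands=[
    [0,0,0,-0.02,1,0,0.6],
    [0,0,0,-0.02,1,0,0.6],
    [0,0,0,-0.02,1,0,0.6],
    [0,0,0,-0.02,1,0,0.6],
    [0,0,0,-0.02,1,0,0.6],
    [0,0,0,-0.02,1,0,0.6],
    [0,0,0,-0.02,1,0,0.6],
    [0,0,0,-0.02,1,0,0.6],
    [0,0,0,-0.02,1,0,0.6],
    [0,0,0,-0.02,1,0,0.6],
    [0,0,0,-0.02,1,0,0.6],
    [0,0,0,-0.02,1,0,0.6],
    [0,0,0,-0.02,1,0,0.6],
    [0,0,0,-0.02,1,0,0.6],
    [0,0,0,-0.02,1,0,0.6],
    [0,0,0,-0.02,1,0,0.6],
    [0,0,0,-0.02,1,0,0.6],
    [0,0,0,-0.02,1,0,0.6],
    [0,0,0,-0.02,1,0,0.6],
    [0,0,0,-0.02,1,0,0.55],
  ],
)

```text
time_s: 37.4
position: [0.5526, 0.0639, 0.226]
eef_rot: [0.013, 1.0, 0.0, 0.001]
wrist_force: [0.1, 0.3, -0.9]
gripper_width: 0.547
grasp_force: 0.0
```

>>> arm_command(
  commands=[
    [0,0,0,0,0.9,0.5,0.55],
    [0,0,0,0,0.5,0.8,0.55],
    [0,0,0,0,0,1,0.55],
    [0,0,0,0,0,1,0.55],
    [0,0,0,0,0,1,0.55],
    [0,0,0,0,0,1,0.55],
    [0,0,0,0,0,1,0.55],
    [0,0,0,0,0,0,0.55],
  ],
)

```text
time_s: 38.2
position: [0.5521, 0.091, 0.0977]
eef_rot: [0.013, 1.0, -0.0, -0.001]
wrist_force: [-0.9, -0.0, 0.1]
gripper_width: 0.545
grasp_force: 0.0
```

```bash
python3 - <<'E'
from h import *
st(); goto(555,91,31); q=shot("wrist"); blobs(q,.03,.045,(500,610,60,125),40)
E
```

```text
t 38.2 pos [552.1  91.   97.7] yaw 88.5 tilt [-0.003 -0.001] w 0.55 g 0.0 F [-0.9 -0.   0.1]
turn -0.00 shift x -0.15 y 0.00 z 3.34  (yaw 88.5->88.5)
blob n 6942 c [555.  91.] size [32. 62.] long-axis -0.6 z [36. 38. 40.]
```

>>> arm_command(
  commands=[
    [0,0,0,-0.1,0,0.9,0.55],
    [0,0,0,0,0,0.9,0.55],
    [0,0,0,0,0,0.7,0.55],
    [0,0,0,0,0,0.5,0.55],
    [0,0,0,0,0,0.35,0.55],
    [0,0,0,0,0,0,0],
    [0,0,0,0,0,0,0],
    [0,0,0,0,0,0,0],
    [0,0,0,0,0,0,0],
    [0,0,0,0,0,0,0],
    [0,0,0,0,0,-0.5,0],
    [0,0,0,0,0,-1,0],
    [0,0,0,0,0,-1,0],
    [0,0,0,0,0,-1,0],
    [0,0,0,0,0,-1,0],
    [0,0,0,0,0,-1,0],
    [0,0,0,0,0,-1,0],
    [0,0,0,0,0,-1,0],
    [0,0,0,0,0,-1,0],
    [0,0,0,0,0,-1,0],
  ],
)

```text
time_s: 40.25
position: [0.5549, 0.0909, 0.2238]
eef_rot: [0.013, 1.0, -0.0, 0.0]
wrist_force: [0.6, 0.6, -0.8]
gripper_width: 0.332
grasp_force: 59.5
```

```bash
python3 - <<'E'
from h import *
st(); goto(455,-337,215)
E
```

```text
t 40.2 pos [554.9  90.9 223.8] yaw 88.5 tilt [ 0. -0.] w 0.33 g 59.5 F [ 0.6  0.6 -0.8]
turn -0.00 shift x 4.44 y -21.52 z 0.44  (yaw 88.5->88.5)
```

>>> arm_command(
  commands=[
    [0,0,0,0.2,-1,0,0],
    [0,0,0,0.2,-1,0,0],
    [0,0,0,0.2,-1,0,0],
    [0,0,0,0.2,-1,0,0],
    [0,0,0,0.2,-1,0,0],
    [0,0,0,0.2,-1,0,0],
    [0,0,0,0.2,-1,0,0],
    [0,0,0,0.2,-1,0,0],
    [0,0,0,0.2,-1,0,0],
    [0,0,0,0.2,-1,0,0],
    [0,0,0,0.2,-1,0,0],
    [0,0,0,0.2,-1,0,0],
    [0,0,0,0.2,-1,0,0],
    [0,0,0,0.2,-1,0,0],
    [0,0,0,0.2,-1,0,0],
    [0,0,0,0.2,-1,0,0],
    [0,0,0,0.2,-1,0,0],
    [0,0,0,0.2,-1,0,0],
    [0,0,0,0.2,-1,0,0],
    [0,0,0,0.2,-1,0,0],
  ],
)

```text
time_s: 42.25
position: [0.4645, -0.3074, 0.223]
eef_rot: [0.013, 1.0, 0.0, 0.0]
wrist_force: [1.1, 0.4, -0.1]
gripper_width: 0.339
grasp_force: 59.5
```

>>> arm_command(
  commands=[
    [0,0,0,0.2,-0.9,0,0],
    [0,0,0,0.3,-0.6,0,0],
    [0,0,0,0,0,0,0],
  ],
)

```text
time_s: 42.55
position: [0.4528, -0.3381, 0.2227]
eef_rot: [0.014, 1.0, -0.0, -0.0]
wrist_force: [-0.7, -0.1, -0.8]
gripper_width: 0.335
grasp_force: 59.5
```

```bash
python3 - <<'E'
from h import *
st(); goto(450,-337,63); q=shot("wrist"); binpose(q); blobs(q,.02,.08,(410,610,-405,-280),40)
E
```

```text
t 42.5 pos [ 452.8 -338.1  222.7] yaw 88.4 tilt [-0.    -0.001] w 0.34 g 59.5 F [-0.7 -0.1 -0.8]
turn -0.00 shift x 0.14 y 0.05 z 7.98  (yaw 88.4->88.4)
bin 0.67 [ 508. -337.] [221. 160.] 3.6
blob n 2583 c [ 446. -336.] size [30. 57.] long-axis -6.1 z [31. 33. 35.]
```

>>> arm_command(
  commands=[
    [0,0,0,0,0,1,0],
    [0,0,0,0,0,1,0],
    [0,0,0,0,0,1,0],
    [0,0,0,0,0,1,0],
    [0,0,0,0,0,1,0],
    [0,0,0,0,0,1,0],
    [0,0,0,0,0,1,0],
    [0,0,0,0,0,0.5,0],
    [0,0,0,0,0,0.4,0],
    [0,0,0,0,0,0,0.6],
    [0,0,0,0,0,0,0.6],
    [0,0,0,0,0,0,0.6],
    [0,0,0,0,0,-1,0.6],
    [0,0,0,0,0,-1,0.6],
    [0,0,0,0,0,-1,0.6],
    [0,0,0,0,0,-1,0.6],
    [0,0,0,0,0,-1,0.6],
    [0,0,0,0,0,-1,0.6],
    [0,0,0,0,0,-1,0.6],
    [0,0,0,0,0,-1,0.6],
  ],
)

```text
time_s: 44.65
position: [0.4542, -0.3365, 0.226]
eef_rot: [0.013, 1.0, -0.0, 0.001]
wrist_force: [1.2, 0.5, -0.4]
gripper_width: 0.6
grasp_force: 0.0
```

```bash
python3 - <<'E'
from h import *
st(); q=shot("wrist"); binpose(q); blobs(q,.02,.08,(410,610,-405,-280),40); goto(567,318,200)
q=shot("side","d3.png"); blobs(q,.015,.053,(500,610,-70,130),20); blobs(q,.09,.115,(500,620,270,360),5)
E
```

```text
t 44.6 pos [ 454.2 -336.5  226. ] yaw 88.5 tilt [ 0.001 -0.001] w 0.6 g 0.0 F [ 1.2  0.5 -0.4]
bin 0.96 [ 508. -337.] [221. 160.] 3.7
blob n 3741 c [ 451. -334.] size [36. 68.] long-axis -4.7 z [33. 61. 63.]
blob n 3191 c [ 532. -335.] size [33. 62.] long-axis 0.9 z [31. 61. 62.]
blob n 278 c [ 609. -287.] size [ 2. 14.] long-axis -90.0 z [24. 56. 77.]
turn -0.00 shift x -4.73 y 32.91 z 1.38  (yaw 88.5->88.5)
blob n 41 c [560. 314.] size [17. 19.] long-axis 17.5 z [ 91.  99. 105.]
```

View pics/d3.png

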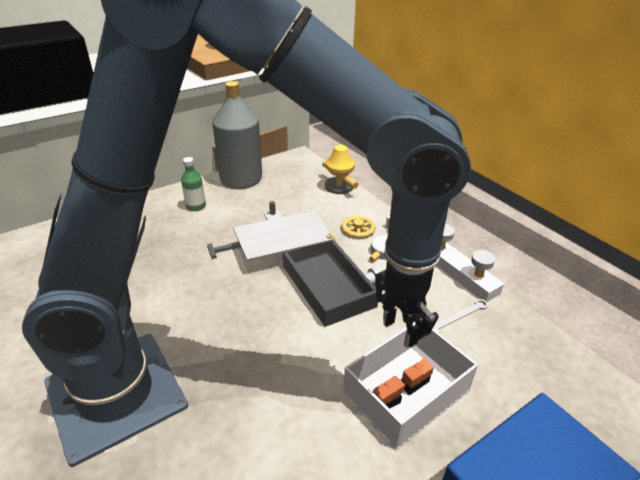

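The trap at (330,280) is empty. Both lumps rest on the offcuts in the bin at (388,388) and (417,372). The post is at (272,209). I'll go back to the post to close the cover.

>>> arm_command(
  commands=[
    [0,0,0,-0.14,1,0,0.6],
    [0,0,0,-0.14,1,0,0.6],
    [0,0,0,-0.14,1,0,0.6],
    [0,0,0,-0.14,1,0,0.6],
    [0,0,0,-0.14,1,0,0.6],
    [0,0,0,-0.14,1,0,0.6],
    [0,0,0,-0.14,1,0,0.6],
    [0,0,0,-0.14,1,0,0.6],
    [0,0,0,-0.14,1,0,0.6],
    [0,0,0,-0.14,1,0,0.6],
    [0,0,0,-0.14,1,0,0.6],
    [0,0,0,-0.14,1,0,0.6],
    [0,0,0,-0.14,1,0,0.6],
    [0,0,0,-0.14,1,0,0.6],
    [0,0,0,-0.14,1,0,0.6],
    [0,0,0,-0.14,1,0,0.6],
    [0,0,0,-0.14,1,0,0.6],
    [0,0,0,-0.14,1,0,0.6],
    [0,0,0,-0.14,1,0,0.6],
    [0,0,0,-0.14,1,0,0.6],
  ],
)

```text
time_s: 46.8
position: [0.5201, 0.0627, 0.2236]
eef_rot: [0.013, 1.0, -0.0, -0.0]
wrist_force: [0.6, -0.1, -0.4]
gripper_width: 0.605
grasp_force: 0.0
```

>>> arm_command(
  commands=[
    [0,0,0,-0.14,1,0,0.6],
    [0,0,0,-0.14,1,0,0.6],
    [0,0,0,-0.14,1,0,0.6],
    [0,0,0,-0.14,1,0,0.6],
    [0,0,0,-0.14,1,0,0.6],
    [0,0,0,-0.14,1,0,0.6],
    [0,0,0,-0.14,1,0,0.6],
    [0,0,0,-0.14,1,0,0.6],
    [0,0,0,-0.14,1,0,0.6],
    [0,0,0,-0.14,1,0,0.6],
    [0,0,0,-0.14,1,0,0.6],
    [0,0,0,-0.14,1,0,0.6],
    [0,0,0,-0.14,0.8,0,0.6],
    [0,0,0,0,0,0,0.6],
  ],
)

```text
time_s: 48.2
position: [0.563, 0.3202, 0.2238]
eef_rot: [0.011, 1.0, 0.001, -0.0]
wrist_force: [-0.3, 0.3, -0.0]
gripper_width: 0.599
grasp_force: 0.0
```

```bash
python3 - <<'E'
from h import *
st(); q=shot("wrist"); blobs(q,.09,.115,(500,620,270,360),5); goto(567,318,88)
E
```

```text
t 48.2 pos [563.  320.2 223.8] yaw 88.7 tilt [-0.     0.001] w 0.6 g 0.0 F [-0.3  0.3 -0. ]
blob n 678 c [559. 318.] size [17. 17.] long-axis -27.4 z [ 94. 104. 105.]
turn -0.00 shift x -0.19 y -0.00 z 6.79  (yaw 88.6->88.6)
```

>>> arm_command(
  commands=[
    [0,0,0,0.15,-0.1,1,0.6],
    [0,0,0,0,0,1,0.6],
    [0,0,0,0,0,1,0.6],
    [0,0,0,0,0,1,0.6],
    [0,0,0,0,0,1,0.6],
    [0,0,0,0,0,0.9,0.6],
    [0,0,0,0,0,0.8,0.6],
    [0,0,0,0,0,0,0],
    [0,0,0,0,0,0,0],
    [0,0,0,0,0,0,0],
    [0,0,0,0,0,0,0],
    [0,0,0,0,0,0,0],
  ],
  force=40,
)

```text
time_s: 49.45
position: [0.5595, 0.3177, 0.091]
eef_rot: [0.012, 1.0, 0.002, -0.0]
wrist_force: [-1.9, 7.6, -7.7]
gripper_width: 0.194
grasp_force: 39.1
```

```bash
python3 - <<'E'
from h import *
st(); s=arm.state(); Y=R.from_quat(s["eef_rot"]).as_matrix()
P=np.array([636,132.5]); a0=112.5; n=18; tot=207.8-112.5+1
pos=np.array([P+201*np.array([np.cos(a),np.sin(a)]) for a in np.radians(a0+tot*np.arange(n+1)/n)])
print(pos[[0,9,18]].round()); d=np.diff(pos,axis=0)/20
print([[round(float(v@Y[:2,0]),2),round(float(v@Y[:2,1]),2)] for v in d])
E
```

```text
t 49.5 pos [559.5 317.7  91. ] yaw 88.7 tilt [-0.     0.003] w 0.19 g 39.1 F [-1.9  7.6 -7.7]
[[559. 318.]
 [446. 199.]
 [460.  36.]]
[[0.84, -0.42], [0.8, -0.5], [0.75, -0.57], [0.69, -0.63], [0.63, -0.7], [0.56, -0.75], [0.49, -0.8], [0.41, -0.84], [0.33, -0.88], [0.25, -0.9], [0.16, -0.92], [0.08, -0.94], [-0.01, -0.94], [-0.1, -0.93], [-0.19, -0.92], [-0.27, -0.9], [-0.35, -0.87], [-0.43, -0.83]]
```

>>> arm_command(
  commands=[
    [0,0,0,0.84,-0.42,0,0],
    [0,0,0,0.8,-0.5,0,0],
    [0,0,0,0.75,-0.57,0,0],
    [0,0,0,0.69,-0.63,0,0],
    [0,0,0,0.63,-0.7,0,0],
    [0,0,0,0.56,-0.75,0,0],
    [0,0,0,0.49,-0.8,0,0],
    [0,0,0,0.41,-0.84,0,0],
    [0,0,0,0.33,-0.88,0,0],
  ],
)

```text
time_s: 50.35
position: [0.4433, 0.1975, 0.0908]
eef_rot: [0.011, 1.0, 0.001, -0.003]
wrist_force: [-8.4, 5.1, -3.6]
gripper_width: 0.189
grasp_force: 40.9
```

>>> arm_command(
  commands=[
    [0,0,0,0.25,-0.9,0,0],
    [0,0,0,0.16,-0.92,0,0],
    [0,0,0,0.08,-0.94,0,0],
    [0,0,0,0,-0.94,0,0],
    [0,0,0,-0.1,-0.93,0,0],
    [0,0,0,-0.19,-0.92,0,0],
    [0,0,0,-0.27,-0.9,0,0],
    [0,0,0,-0.35,-0.85,0,0],
    [0,0,0,-0.4,-0.7,0,0],
    [0,0,0,0,0,0,0],
    [0,0,0,0,0,0,0],
  ],
)

```text
time_s: 51.45
position: [0.457, 0.0381, 0.0911]
eef_rot: [0.012, 1.0, 0.001, -0.002]
wrist_force: [-10.9, 13.3, 5.5]
gripper_width: 0.197
grasp_force: 42.1
```

```bash
python3 - <<'E'
from h import *
st()
E
```

```text
t 51.5 pos [457.   38.1  91.1] yaw 88.7 tilt [-0.004  0.003] w 0.2 g 42.1 F [-10.9  13.3   5.5]
```

>>> arm_command(
  commands=[
    [0,0,0,-0.1,-0.2,0,0],
    [0,0,0,0,0,0,0],
    [0,0,0,0,0,0,0],
    [0,0,0,0,0,0,0.6],
    [0,0,0,0,0,0,0.6],
    [0,0,0,0,0,0,0.6],
    [0,0,0,0,0,-1,0.6],
    [0,0,0,0,0,-1,0.6],
    [0,0,0,0,0,-1,0.6],
    [0,0,0,0,0,-1,0.6],
    [0,0,0,0,0,-1,0.6],
    [0,0,0,0,0,-1,0.6],
    [0,0,0,0,0,-1,0.6],
    [0,0,0,0,0,-1,0.6],
    [0,0,0,0,0,-1,0.6],
    [0,0,0,0,0,0,0.6],
  ],
)

```text
time_s: 53.05
position: [0.4629, 0.031, 0.2729]
eef_rot: [0.014, 1.0, 0.0, 0.002]
wrist_force: [0.6, -0.6, -0.3]
gripper_width: 0.604
grasp_force: 0.0
```

```bash
python3 - <<'E'
from h import *
st(); p=shot("wrist","w5.png"); blobs(p,.095,.115,(420,500,0,80),20); blobs(p,.055,.075,(470,700,-150,200))
q=shot("scene"); binpose(q); blobs(shot("side"),.055,.075,(470,700,-150,200))
E
```

```text
t 53.0 pos [462.9  31.  272.9] yaw 88.4 tilt [0.005 0.001] w 0.6 g 0.0 F [ 0.6 -0.6 -0.3]
blob n 462 c [458.  38.] size [17. 17.] long-axis 66.5 z [ 99. 104. 105.]
blob n 33409 c [550.  27.] size [166. 250.] long-axis 82.8 z [63. 64. 65.]
bin 0.85 [ 513. -336.] [225. 168.] 3.6
blob n 3972 c [552.  24.] size [164. 255.] long-axis 82.6 z [60. 64. 66.]
```

View pics/w5.png

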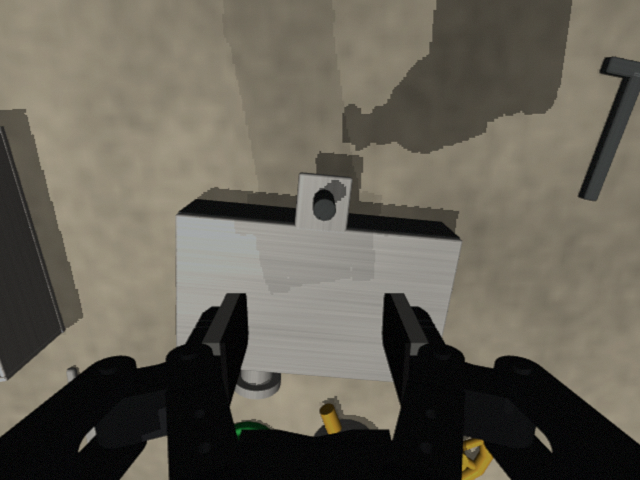

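The cover is shut: the post at (324,205) → (458,38) mm is exactly where it started, and the cover's angle is the same to within 0.3°. The gripper is clear and nothing else has been disturbed, so I'll hand in.

```bash
python3 -c "
from cell import arm
print(arm.finish_job())"
```

```text
the job is handed in; nothing more can be done
None
```

The job is handed in: both offcuts and both lumps are in the upright bin, the cover is swivelled shut again, and the bystanders were not touched; no verdict was returned.

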